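# Tighten the spray-glazing air manifold outlets and hang up the spanner

### The job

Make the spray-glazing air manifold ready: first move every squeeze bottle standing in front of it onto the wooden tray, upright, so that the spanner has room to swing. Then run each outlet nut clockwise with the fingers, not the spanner, until it stops finger-tight, and with the spanner (never the fingers) pull each one flat further, a sixth of a turn, so that its white stripe comes over the stripe on the stem; do not overtighten. Finish by hanging the spanner level in both side-opening hooks of its rack, and leave the vase, cup and bowl alone.

Things in the scene. Friction and masses are not known exactly. Their poses are not given: they have to be found in the camera images.
- manifold: Bench air manifold for glaze spraying, bolted down: an aluminium block 300 mm long (y) x 60 (x) x 45 high, with a blue pressure regulator behind it (+x side, 95 mm high). Origin: centre of its underside; -x is its front, which faces the robot. Three outlet couplings (0, 1, 2) stand on its top at y = -110, 0 and +110 mm.
- outlet0: Outlet coupling 0, standing on the block: brass stem 36 mm dia with a white stripe on its front (-x), above it the captive nut, and on the same axis a steel quick-release socket with a blue band (26 mm dia) ending 32 mm above the nut's middle. Origin: foot of the stem, on the block; its yaw may differ from the manifold's.
- outlet1: As outlet0, for outlet 1.
- outlet2: As outlet0, for outlet 2.
- nut0_mid (a point): Middle of brass hexagon nut 0: 36 mm across flats, 20 mm high, vertical axis, underside 16 mm above the block, middle 71 mm above the bench. Turns with the nut: one pair of flats faces 29 deg anticlockwise (seen from above) from the point's x axis, the others 60 deg on. The flat at 29 deg has a white stripe; on a nut rightly tightened it stands over the stem's stripe.
- nut1_mid (a point): As nut0_mid, for nut 1.
- nut2_mid (a point): As nut0_mid, for nut 2.
- nut0 (a joint): Turning of nut 0 on its thread, rad; grows clockwise seen from above (tightening), from its start value (0 to 1.6) to 2.6, where it is finger-tight. It takes 0.12 N m either way, stays where it is left, and does not rise or sink.
- nut1 (a joint): As joint nut0, for nut 1.
- nut2 (a joint): As joint nut0, for nut 2.
- seat0 (a joint): How far nut 0 has been pulled clockwise beyond finger-tight, rad; 0 at the start. It moves only once the nut is finger-tight and 0.8 N m is applied, and does not go back. One flat = 1.05; end stop at 1.6. Fingers gripping with 10 N or less slip rather than move it.
- seat1 (a joint): As joint seat0, for nut 1.
- seat2 (a joint): As joint seat0, for nut 2.
- wrench_grip (a point): Open-ended steel spanner, 211 mm long, 9 mm thick, 0.32 kg, lying flat on the bench at the start. This point: middle of the flat handle (18 mm wide, parallel for 65 mm each way), half-way through its thickness. x points along the handle to the jaw, z out of its flat face (either face up will do). Centre of mass about 28 mm ahead.
- wrench_jaw (a point): Centre of the spanner's open jaw, where the nut's axis lies when seated: 120 mm ahead of wrench_grip. The mouth is 37.5 mm wide and opens along +x; jaw tips 16 mm ahead of this point, bottom of the slot 22 mm behind it; head 68 mm wide. On a nut it has about 0.15 rad of play and give before it bites.
- rack: Spanner rack on the bench: dark steel base 130 x 130 x 10 mm (x -50 to 80) and two red plates 6 mm thick at y = -45 and +45 mm, each cut as a side-opening hook with its mouth to -x (front). Between the plates it is open but for a rod 40 mm up at x = 40. Origin: underside, below the throats. The spanner lies level, its handle in both throats, jaw to either side.
- rack_throat (a point): Midway between the hooks at the throats' floor, 100 mm above the bench; axes as rack. From this point, in each plate: throat floor x -13 to +13 mm; lip in front (x -21 to -13) up to z 13; behind, metal up to z 18, then an upright at x 30 to 50; roof at z 47 to 56 for all x above -13. The handle comes in over the lip and drops in behind it.
- tray: Wooden tray fixed to the bench, outside 170 (x) x 210 (y) mm, rim 14 mm high and 8 mm thick, floor 8 mm up. Origin: centre of the underside.
- bottle0_mid (a point): Blue squeeze bottle of underglaze, upright: body 34 mm dia and 66 mm high, then a black cap (25 mm dia) to 82 mm and a grey nozzle to 104 mm; 60 g. The point is on its axis, 45 mm above its foot; z is its axis. None if absent.
- bottle1_mid (a point): Yellow squeeze bottle of underglaze, upright: body 34 mm dia and 66 mm high, then a black cap (25 mm dia) to 82 mm and a grey nozzle to 104 mm; 60 g. The point is on its axis, 45 mm above its foot; z is its axis. None if there is no such bottle.
- bottle2_mid (a point): Terracotta squeeze bottle of underglaze, upright: body 34 mm dia and 66 mm high, then a black cap (25 mm dia) to 82 mm and a grey nozzle to 104 mm; 60 g. The point is on its axis, 45 mm above its foot; z is its axis. None if there is no such bottle.
- vase: Bystander: white ceramic vase with two gerberas, 68 mm dia, vase 120 mm high. Origin under its centre.
- cup: Bystander: white cup, 76 mm dia, 75 mm high. Origin under its centre.
- bowl: Bystander: terracotta bisque bowl, 110 mm dia, 50 mm high. Origin under its centre.

How it is judged:
By the outcome, as a careful person would: the job done as asked, in the order asked, and still so for the second after the job is handed in, with the robot touching nothing.
Of bottle0, bottle1, bottle2 only 1 to 3 are there at a start; the rules pass over those that are not, and their reading is None.
At some moment in a run one of wrench may be knocked a few centimetres aside while the robot is not near it.
Once in a run the grip may slacken for a moment while it holds something.
It also fails if it takes over 210 s, if anything falls off the work surface, if the arm or the gripper's body presses on something with over 40 N, if the wrist force passes 120 N, or if a joint passes its speed limit or range.

### The arm

A 6-joint arm with a two-finger parallel gripper is mounted at the origin on the work surface. World frame = base frame: x ahead of the robot, y to its left, z up, the work surface at z = 0. Lengths are in m, angles in rad, forces in N, time in s.
With the tool pointing down it reaches from about 0.375 to 0.975 m from the base axis. Payload 3.8 kg.
Tool frame: the origin (TCP) lies midway between the tips of the shut fingers; the grasp point (between the pads) lies 19 mm behind it; z points along the fingers, y is the line along which they close (so a half turn about z gives the same grasp; the last joint's range is limited). The gripper opens to 88 mm and grips with 3 to 60 N. Pads are 18 mm wide; open, the fingers measure 123 mm over their backs; the gripper's body (75 mm by 187 mm) begins 45 mm behind the grasp point.
Start: joints at [-1.203, 0.264, 1.604, -0, 1.274, -0.037], TCP at [0.266, -0.62, 0.239] pointing down, gripper open.
Joint ranges: [-2.63, 2.63], [-0.94, 2.18], [0.31, 2.57], [-1.31, 4.45], [0, 2.66], [-2.55, 2.55]. Speed limits (rad/s): [2.57, 2.57, 3.14, 3.14, 3.14, 3.14].

### API

Orientations are given as a rotation vector (axis times angle).
In Python, from cell import manip, inverse_kinematics, cams, order gives the robot as it stands. Calls block until the motion is done:
- manip.move_pose(position, orientation): joint-space move of the TCP to a pose.
- manip.move_linear(position, rate=0.15, rot=None): straight line of the TCP; rot=None keeps the orientation; rate is the mean speed in m/s.
- manip.set_joints(angles): joint-space move.
- manip.set_gripper(opening, force=None): finger opening in m; force is the grip in N (None keeps the last); returns when the fingers have stopped.
- manip.dwell(seconds).
- inverse_kinematics(position, orientation): joint angles nearest the present ones, or None.
- manip.state(): the state.
- cams.capture(name): name is "scene" or "side" or "wrist"; returns a dict with "image" (384x512x3 uint8, blue, green, red), "z_map" (384x512 float32, m along the optical axis (not along the pixel's ray), 0 where there is no reading), "intrinsics" (3x3 intrinsics, pixels), "position" and "orientation" of the camera in the world; the wrist camera has in their place "T_tool_cam" (4x4, takes a point from camera to tool coordinates, whose origin is the TCP and whose axes are the flange's). Camera axes: x right, y down, z forward; pixel columns grow to the right and rows downward; lengths in m; the calibration is good to about 2 mm. A picture is of the moment at which its call begins: read the wrist's pose just before it.
A pose or a line that the arm cannot do raises manip.IKError and nothing moves.
- order.close_job(): hands the job in; it is judged then, once.
The state is a dict: "clock": time; "joint_pos": joint angles; "joint_velocities": joint speeds; "tau": joint torques, N m; "tool_pos": TCP position; "tcp_rot": TCP orientation; "contact_force": force on the tool from outside, world axes, zero at the start; "moment": the same for the moment, N m; "gripper_width": finger opening in m; "grasp_force": force on a finger pad.
Only numpy, scipy, OpenCV 4.12 (cv2) and the standard library are available. Lean on these libraries where they do the work, as an engineer would, in place of code of your own. Each camera call takes 0.05 s, during which the arm holds its last target. There are 200 camera calls.

## Working session

There is one attempt and no reset: what is moved stays moved. The work goes in short steps, each a Python script; the robot and the scene stay as the last script left them, time stands still between calls to the robot, and variables do not carry over. Pictures are saved under pics/ and viewed, at most 17 in all, crops included, and the job is handed in when it is done.

```bash
ls; mkdir -p pics
cat > h.py <<'E'
import numpy as np, cv2
from scipy.spatial.transform import Rotation as R
from cell import manip, inverse_kinematics, cams, order
def cap(name):
    s=manip.state(); c=cams.capture(name)
    K=np.array(c["intrinsics"])
    if name=="wrist":
        T=np.eye(4);T[:3,:3]=R.from_rotvec(s["tcp_rot"]).as_matrix();T[:3,3]=s["tool_pos"]
        T=T@np.array(c["T_tool_cam"])
    else:
        T=np.eye(4);o=np.array(c["orientation"])
        T[:3,:3]=o if o.shape==(3,3) else R.from_rotvec(o).as_matrix(); T[:3,3]=c["position"]
    z=c["z_map"];h,w=z.shape;u,v=np.meshgrid(np.arange(w),np.arange(h))
    P=np.stack([(u-K[0,2])/K[0,0]*z,(v-K[1,2])/K[1,1]*z,z],-1)@T[:3,:3].T+T[:3,3]
    P[z==0]=np.nan
    return c["image"],P,T,K
E
python3 - <<'E'
from h import *
for n in ("scene","side","wrist"):
    im,P,T,K=cap(n); cv2.imwrite(f"pics/{n}0.png",cv2.resize(im,None,fx=1.5,fy=1.5)); np.savez(f"{n}0.npz",im=im,P=P,T=T,K=K)
    print(n,T[:3,3].round(3),T[:3,2].round(2),np.nanmin(P[...,2]))
print(manip.state())
E
```

```text
pics
scene [ 1.372 -0.091  0.679] [-0.8   0.09 -0.59] -0.7724949447019256
side [0.394 1.063 1.095] [ 0.13 -0.72 -0.68] -0.7731099630881406
wrist [ 0.328 -0.592  0.383] [-0.25 -0.1  -0.96] -0.7592863253785844
{'clock': 0.15, 'joint_pos': array([-1.20291875e+00,  2.64564434e-01,  1.60499385e+00, -1.78839371e-05,
        1.27368217e+00, -3.69161621e-02]), 'joint_velocities': array([ 0.00030497, -0.0006621 , -0.00216277, -0.00177504, -0.00153552,
       -0.00046012]), 'tau': array([ 3.00933953e-04, -5.02847028e+01, -3.57469332e+01,  7.29287253e-02,
        2.49835179e-02, -1.02458562e-04]), 'tool_pos': array([ 0.26563312, -0.6199776 ,  0.23772046]), 'tcp_rot': array([-3.07587410e+00, -6.31198125e-01,  4.52624308e-04]), 'contact_force': array([ 0.43036739, -0.13069302, -0.11313038]), 'moment': array([ 0.0178111 ,  0.00511409, -0.00896405]), 'grasp_force': 0.0, 'gripper_width': 0.08820995778135592}
```

View pics/scene0.png

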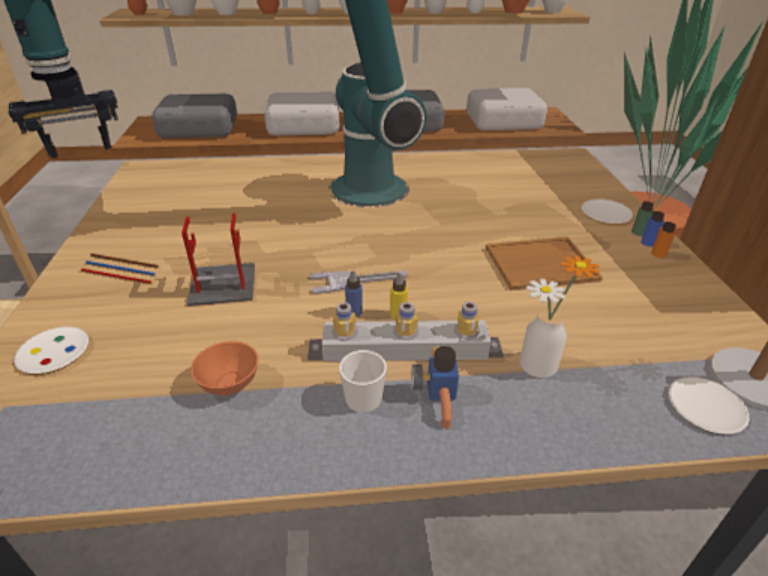

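View pics/side0.png

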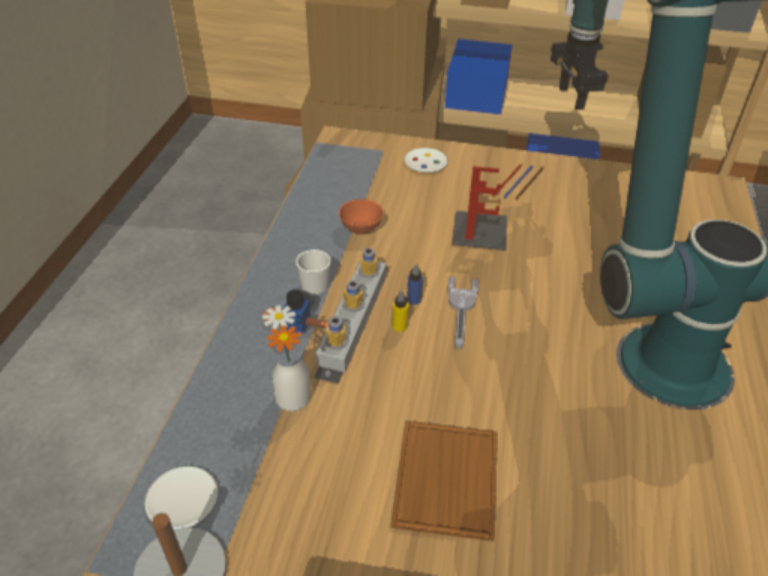

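The scene view shows blue (355,295) and yellow (400,300) bottles, the spanner at (360,280) with its jaw toward -y, the rack at (220,285), the tray at (545,262), and three outlets at (344,320), (407,320) and (469,320). There is no terracotta bottle.

```bash
cat > meas.py <<'E'
from h import *
D={n:np.load(n+"0.npz") for n in("scene","side")}
def hsv(n): return cv2.cvtColor(D[n]["im"],cv2.COLOR_BGR2HSV)
def box(n,x0,y0,x1,y1):
    m=np.zeros(D[n]["im"].shape[:2],bool); m[int(y0/1.5):int(y1/1.5),int(x0/1.5):int(x1/1.5)]=1; return m
def rep(t,P):
    P=P[~np.isnan(P).any(1)]; print(t,len(P),"med",np.median(P,0).round(4),"lo",np.percentile(P,3,0).round(3),"hi",np.percentile(P,97,0).round(3)); return P
S=D["scene"]["P"];Q=D["side"]["P"]
# floor
for n,P in(("scene",S),("side",Q)):
    z=P[...,2]; m=(P[...,0]>.3)&(P[...,0]<.5)&(abs(P[...,1])<.2)&(abs(z)<.03); print(n,"bench z",np.median(z[m]))
hs=hsv("scene");hq=hsv("side")
for t,b in(("scene",box("scene",335,270,425,345)),("side",box("side",385,260,430,340))):
    h=hsv(t);P=D[t]["P"]
    rep(t+" blue",P[b&(h[...,0]>105)&(h[...,0]<130)&(h[...,1]>110)&(P[...,2]>.01)&(P[...,2]<.068)])
    rep(t+" yel",P[b&(h[...,0]>22)&(h[...,0]<33)&(h[...,1]>180)&(P[...,2]>.01)&(P[...,2]<.068)])
    rep(t+" cap",P[b&(h[...,2]<75)&(P[...,2]>.07)&(P[...,2]<.11)])
# sockets
for t,bs in(("scene",[(330,295,360,345),(393,297,420,345),(455,297,484,345)]),("side",[(355,245,385,280),(340,275,370,310),(325,312,350,350)])):
    P=D[t]["P"]
    for i,b in enumerate(bs):
        m=box(t,*b); rep(f"{t} top{i}",P[m&(P[...,2]>.094)&(P[...,2]<.108)]); rep(f"{t} nut{i}",P[m&(P[...,2]>.064)&(P[...,2]<.078)])
# block top
for t,b in(("scene",box("scene",315,320,500,362)),("side",box("side",315,255,395,375))):
    P=D[t]["P"]; p=rep(t+" blocktop",P[b&(abs(P[...,2]-.045)<.004)])
    print(cv2.minAreaRect(p[:,:2].astype(np.float32)*1000))
# spanner
for t,b in(("scene",box("scene",305,265,420,300)),("side",box("side",440,270,485,350))):
    h=hsv(t);P=D[t]["P"]; m=b&(h[...,1]<70)&(P[...,2]>.0035)&(P[...,2]<.016); p=rep(t+" spanner",P[m]); print(cv2.minAreaRect(p[:,:2].astype(np.float32)*1000))
# rack
for t,b in(("scene",box("scene",175,205,265,305)),("side",box("side",450,160,530,255))):
    h=hsv(t);P=D[t]["P"]; red=b&((h[...,0]<8)|(h[...,0]>172))&(h[...,1]>150)&(P[...,2]>.02)&(P[...,2]<.17)
    p=rep(t+" red",P[red]); print(cv2.minAreaRect(p[:,:2].astype(np.float32)*1000))
    p=rep(t+" base",P[b&(h[...,2]<110)&(abs(P[...,2]-.01)<.004)&(h[...,1]<80)]); print(cv2.minAreaRect(p[:,:2].astype(np.float32)*1000))
for t,b in(("scene",box("scene",480,230,605,295)),("side",box("side",390,415,500,540))):
    h=hsv(t);P=D[t]["P"]; p=rep(t+" tray",P[b&(P[...,2]>.0055)&(P[...,2]<.02)]); print(cv2.minAreaRect(p[:,:2].astype(np.float32)*1000))
E
python3 meas.py
```

```text
scene bench z 7.415582292547018e-05
side bench z 0.002058945023619918
scene blue 10 med [ 0.5654 -0.0592  0.0642] lo [ 0.562 -0.08   0.026] hi [ 0.57  -0.055  0.067]
scene yel 112 med [0.5824 0.0134 0.0533] lo [0.571 0.005 0.017] hi [0.587 0.031 0.067]
scene cap 79 med [0.5744 0.008  0.0805] lo [ 0.557 -0.09   0.071] hi [0.668 0.028 0.104]
side blue 1 med [ 0.5486 -0.0548  0.0101] lo [ 0.549 -0.055  0.01 ] hi [ 0.549 -0.055  0.01 ]
side yel 138 med [0.5652 0.029  0.0405] lo [0.552 0.021 0.011] hi [0.58  0.035 0.067]
side cap 43 med [ 0.559  -0.058   0.0768] lo [ 0.541 -0.067  0.071] hi [0.575 0.029 0.085]
scene top0 75 med [ 0.6675 -0.0888  0.1023] lo [ 0.651 -0.101  0.095] hi [ 0.675 -0.078  0.105]
scene nut0 58 med [ 0.6781 -0.0905  0.0714] lo [ 0.665 -0.108  0.065] hi [ 0.682 -0.071  0.078]
scene top1 75 med [0.6739 0.0204 0.1021] lo [0.66  0.01  0.095] hi [0.683 0.033 0.105]
scene nut1 57 med [0.6852 0.019  0.0716] lo [0.671 0.003 0.065] hi [0.691 0.039 0.077]
scene top2 71 med [0.6829 0.1293 0.102 ] lo [0.667 0.119 0.095] hi [0.691 0.14  0.105]
scene nut2 59 med [0.6926 0.1245 0
[... 1832 characters left out ...]
31] hi [ 0.471 -0.294  0.158]
((435.9182434082031, -345.24505615234375), (69.95458984375, 106.39347076416016), 3.650815963745117)
side base 467 med [ 0.428  -0.3343  0.0114] lo [ 0.377 -0.402  0.007] hi [ 0.496 -0.281  0.014]
((424.9565734863281, -454.6283264160156), (370.8631896972656, 137.20184326171875), 84.39791107177734)
scene tray 1506 med [0.4126 0.3546 0.0082] lo [0.337 0.265 0.006] hi [0.503 0.464 0.014]
((419.050048828125, 366.4787292480469), (174.45751953125, 211.0354461669922), 4.267697334289551)
side tray 4610 med [0.4148 0.372  0.0099] lo [0.335 0.264 0.006] hi [0.496 0.467 0.017]
((419.3525390625, 354.1755676269531), (195.33306884765625, 249.4340362548828), 10.397445678710938)
```

Run:
```python
import cv2,numpy as np
a=cv2.imread("pics/scene0.png");d=np.load("side0.npz")["im"];s=np.load("scene0.npz")["im"]
x=cv2.resize(s[175:245,195:340],(800,386),interpolation=cv2.INTER_CUBIC)
cv2.imwrite("pics/c1.png",x)
```

```text
(no output)
```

View pics/c1.png

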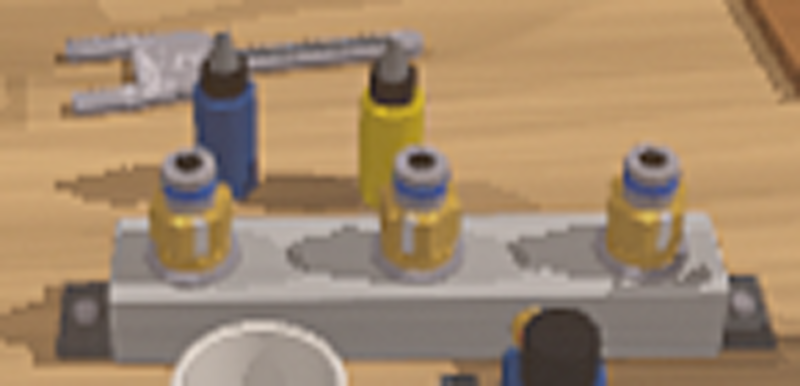

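The crop confirms two bottles. The nut stripes show on the back (+x) side: left nut (200,240), middle (407,240), right (662,235). Next I'll refine the bottle axes with a circle fit, then move the bottles.

```bash
cat >> h.py <<'E'
from scipy.optimize import least_squares
def down(phi):
    """tool pointing down, closing axis (tool y) at world angle phi (rad)"""
    y=np.array([np.cos(phi),np.sin(phi),0]);z=np.array([0,0,-1.])
    return R.from_matrix(np.stack([np.cross(y,z),y,z],1)).as_rotvec()
def best(p,phi):
    """pick the half-turn with joint 6 nearest its middle"""
    c=[]
    for a in(phi,phi+np.pi):
        q=inverse_kinematics(np.array(p),down(a))
        if q is not None: c.append((abs(q[5]),a))
    return min(c)[1]
def circ(P,x0,r):
    f=lambda c:np.hypot(P[:,0]-c[0],P[:,1]-c[1])-r
    s=least_squares(f,x0,loss="soft_l1",f_scale=.002); return s.x,np.median(abs(s.fun))
def near(Ps,xy,rad,z0,z1):
    P=np.concatenate([p.reshape(-1,3) for p in Ps]); P=P[~np.isnan(P).any(1)]
    return P[(np.hypot(P[:,0]-xy[0],P[:,1]-xy[1])<rad)&(P[:,2]>z0)&(P[:,2]<z1)]
def fz(): s=manip.state(); return np.array(s["contact_force"]).round(1),np.array(s["moment"]).round(2)
E
cat > b.py <<'E'
from h import *
S=np.load("scene0.npz")["P"];Q=np.load("side0.npz")["P"]
def it(x,r,z0,z1,Ps=(S,Q)):
    x=np.array(x)
    for _ in range(4):
        P=near(Ps,x,r+.008,z0,z1); x,e=circ(P,x,r)
    return x,e,len(P)
for n,x in(("blue",(.552,-.066)),("yel",(.567,.016))):
    print(n,it(x,.017,.015,.06),it(x,.017,.015,.06,(S,)),it(x,.017,.015,.06,(Q,)))
for i,x in enumerate([(.662,-.088),(.669,.021),(.6775,.13)]):
    print(i,it(x,.013,.085,.101),it(x,.013,.085,.101,(S,)),it(x,.013,.085,.101,(Q,)))
E
python3 b.py
```

```text
blue (array([ 0.55339246, -0.070117  ]), np.float64(0.0018775802278942271), 218) (array([ 0.55345856, -0.06741588]), np.float64(0.0008063638641157556), 122) (array([ 0.551506  , -0.07287651]), np.float64(0.0013746898826879567), 96)
yel (array([0.56759592, 0.01684326]), np.float64(0.00162189090473397), 208) (array([0.56864036, 0.02015914]), np.float64(0.0005686096104899549), 105) (array([0.56697838, 0.0148222 ]), np.float64(0.0010710709988212413), 103)
0 (array([ 0.66123522, -0.0899818 ]), np.float64(0.0012266677953639768), 87) (array([ 0.66154297, -0.08871833]), np.float64(0.0005370777659070968), 52) (array([ 0.65986684, -0.0922877 ]), np.float64(0.0014309409890917967), 35)
1 (array([0.6693147 , 0.01975184]), np.float64(0.0013288472731950527), 92) (array([0.66967238, 0.02086709]), np.float64(0.0006008895843507504), 51) (array([0.66789494, 0.01777122]), np.float64(0.001939563313453803), 41)
2 (array([0.67664073, 0.12915934]), np.float64(0.001499526978113003), 89) (array([0.67748666, 0.13088999]), np.float64(0.0006192414167159252), 47) (array([0.67534901, 0.1270893 ]), np.float64(0.0012747958182255529), 42)
```

```bash
cat > bot.py <<'E'
from h import *
T=[((.5533,-.0695),(.425,.325)),((.5675,.0175),(.415,.405))]
manip.set_gripper(.065,15)
for (b,t) in T:
    a=best((*b,.2),np.pi/4)
    manip.move_pose((*b,.18),down(a))
    manip.move_linear((*b,.047),rate=.2)
    manip.set_gripper(.02,20); w=manip.state()
    manip.move_linear((*b,.085),rate=.15); w2=manip.state()["gripper_width"]
    at=best((*t,.09),np.pi/2)
    at=min((at,at+np.pi,at-np.pi),key=lambda v:abs(v-a))
    manip.move_linear((*t,.085),rate=.25,rot=down(at))
    w3=manip.state()["gripper_width"]
    manip.move_linear((*t,.0565),rate=.1)
    manip.set_gripper(.065)
    manip.move_linear((*t,.2),rate=.3)
    print(w["gripper_width"],w2,w3,w["grasp_force"],manip.state()["clock"])
im,P,_,_=cap("side"); cv2.imwrite("pics/side1.png",im[120:384,150:400])
# aim over nuts, wrist cam
a=best((.60,.02,.25),np.pi/2)
manip.move_pose((.60,.02,.24),down(a))
im,P,T,K=cap("wrist"); cv2.imwrite("pics/wr1.png",im); np.savez("wr1.npz",im=im,P=P,T=T,K=K)
print(manip.state()["clock"],T[:3,3],T[:3,2],fz())
E
python3 bot.py
```

```text
0.03369539646393643 0.033445906457372776 0.03335465119213918 19.99290866777301 8.1917
0.03316625407251757 0.03334007837801731 0.03361348047384701 19.955576886422932 14.7667
16.925 [0.6682395  0.02160706 0.38500853] [-2.70789580e-01  2.75521465e-04 -9.62638524e-01] (array([ 0.1, -0.1,  0.3]), array([ 0.04,  0.02, -0.05]))
```

View pics/wr1.png

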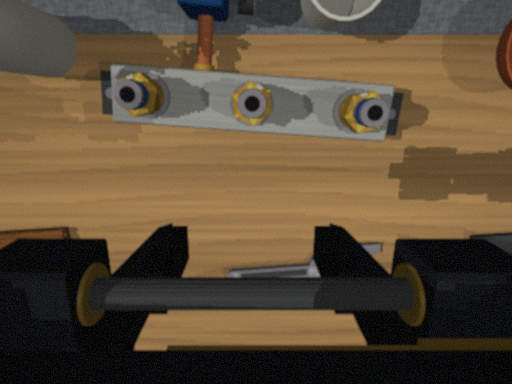

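View pics/side1.png

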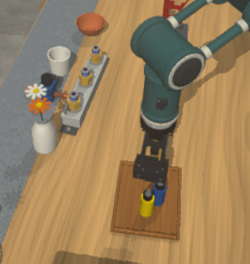

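Both bottles stand upright in the tray. In the wrist view the nuts are near (135,95), (252,103) and (370,112). Next I'll take a close look at each nut.

```bash
cat >> h.py <<'E'
def hexfit(P,im,c0):
    """centre and hexagon angle (deg mod 60, flat normal) from top-face points of a nut"""
    Q=P.reshape(-1,3);h=cv2.cvtColor(im,cv2.COLOR_BGR2HSV).reshape(-1,3)
    m=(np.hypot(Q[:,0]-c0[0],Q[:,1]-c0[1])<.027)&(abs(Q[:,2]-.0805)<.004)
    p=Q[m][:,:2]
    hull=cv2.convexHull((p*1e4).astype(np.float32))[:,0]/1e4
    hp=np.concatenate([np.linspace(hull[i],hull[(i+1)%len(hull)],12) for i in range(len(hull))])
    best=None
    for t0 in range(0,60,10):
        def f(v):
            k=np.radians(v[2]+60*np.arange(6)); return ((hp-v[:2])@np.stack([np.cos(k),np.sin(k)])).max(1)-.018
        s=least_squares(f,[*c0,t0],loss="soft_l1",f_scale=.001,x_scale=[.001,.001,5])
        if best is None or s.cost<best.cost: best=s
    return best.x[:2],best.x[2]%60,np.median(abs(best.fun)),len(p)
def sock(P,c0):
    x=np.array(c0)
    for _ in range(4): x,e=circ(near((P,),x,.02,.088,.1005),x,.013)
    return x,e
def white(P,im,c,z0=.062,z1=.0835,smax=45,vmin=150):
    h=cv2.cvtColor(im,cv2.COLOR_BGR2HSV); d=np.hypot(P[...,0]-c[0],P[...,1]-c[1])
    m=(d>.014)&(d<.022)&(P[...,2]>z0)&(P[...,2]<z1)&(h[...,1]<smax)&(h[...,2]>vmin)
    q=P[m]; return np.degrees(np.arctan2(q[:,1]-c[1],q[:,0]-c[0])).round(),m
E
cat > n.py <<'E'
from h import *
C=[(.6612,-.0895),(.669,.020),(.677,.1295)]
a=best((.66,.02,.2),np.pi/2); out=[]
S=np.load("scene0.npz")
for i in (2,1,0):
    manip.move_pose((C[i][0]-.01,C[i][1],.19),down(a))
    im,P,T,K=cap("wrist"); np.savez(f"nut{i}.npz",im=im,P=P,T=T,K=K)
    v=T[:3,:3].T@(np.array([*C[i],.08])-T[:3,3]); u=(K@v/v[2])[:2].astype(int)
    out.append(cv2.resize(im[max(0,u[1]-45):u[1]+45,u[0]-45:u[0]+45],(260,260)))
    print(i,u,"hex",hexfit(P,im,C[i]),"sock",sock(P,C[i]))
    w,_=white(S["P"],S["im"],C[i]); print("  scene stripe",len(w),np.median(w) if len(w) else None, "spread",np.percentile(w,[10,90]) if len(w) else None)
cv2.imwrite("pics/nuts.png",np.hstack(out)); print(manip.state()["clock"])
E
python3 n.py
```

```text
2 [251 173] hex (array([0.67550256, 0.13052459]), np.float64(16.181749948705463), np.float64(0.00012228722279356702), 619) sock (array([0.67552626, 0.13048599]), np.float64(0.00022197863060975653))
  scene stripe 8 19.5 spread [15.1 23. ]
1 [249 173] hex (array([0.66771872, 0.02076467]), np.float64(35.66061935881376), np.float64(0.00010720731305472256), 615) sock (array([0.66774201, 0.02081161]), np.float64(0.00023997296967362934))
  scene stripe 1 -21.0 spread [-21. -21.]
0 [252 174] hex (array([ 0.66008866, -0.08895269]), np.float64(12.657254025325628), np.float64(0.00010760637957788616), 614) sock (array([ 0.65998048, -0.08890997]), np.float64(0.0002258995265867975))
  scene stripe 6 14.0 spread [10.  14.5]
18.7167
```

View pics/nuts.png

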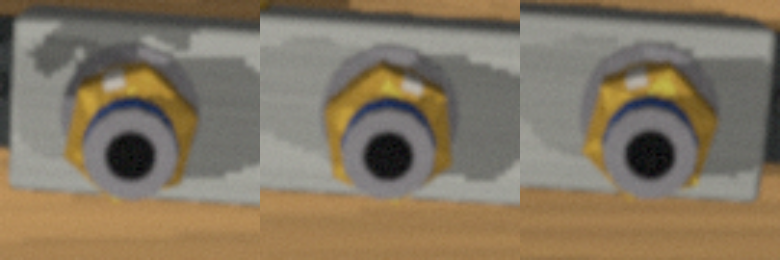

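The nut fits are very clean (0.1 mm residual). The stripes stand at 16.2° (nut 2), -24.3° (nut 1) and 12.7° (nut 0), and the pictures agree. Before finger-turning I'll check vase clearance and the J6 ranges.

```bash
cat >> h.py <<'E'
N=np.array([(.6600,-.0889),(.6677,.0208),(.6755,.1305)]); ST=np.radians([12.66,-24.34,16.18])
E
python3 - <<'E'
from h import *
S=np.load("scene0.npz")["P"];Q=np.load("side0.npz")["P"]
for i in range(3):
    P=near((S,Q),N[i],.13,.098,.35); d=np.hypot(*(P[:,:2]-N[i]).T); m=d>.03
    k=np.argsort(d[m])[:400:80]; print(i,m.sum(),P[m][k].round(3).tolist(),d[m][k].round(3))
    for k in range(6):
        q=inverse_kinematics(np.array([*N[i],.1]),down(ST[i]+k*np.pi/3)); print("   ",k,None if q is None else np.round(q,2))
E
```

```text
0 127 [[0.665, 0.005, 0.102], [0.676, 0.023, 0.107]] [0.094 0.113]
    0 [-0.17  0.36  1.75 -0.    1.03 -0.39]
    1 [-0.17  0.36  1.75 -0.    1.03 -1.44]
    2 [-0.17  0.36  1.75 -0.    1.03 -2.49]
    3 None
    4 [-0.17  0.36  1.75  0.    1.03  1.7 ]
    5 [-0.17  0.36  1.75 -0.    1.03  0.65]
1 254 [[0.573, 0.022, 0.102], [0.674, 0.126, 0.103], [0.685, 0.132, 0.101], [0.679, 0.141, 0.103]] [0.095 0.105 0.113 0.121]
    0 [-0.01  0.36  1.74 -0.    1.03  0.42]
    1 [-0.01  0.36  1.74  0.    1.03 -0.63]
    2 [-0.01  0.36  1.74 -0.    1.03 -1.68]
    3 None
    4 [-0.01  0.36  1.74  0.    1.03  2.51]
    5 [-0.01  0.36  1.74 -0.    1.03  1.47]
2 510 [[0.728, 0.204, 0.19], [0.736, 0.215, 0.191], [0.718, 0.231, 0.101], [0.683, 0.016, 0.101], [0.754, 0.219, 0.191]] [0.091 0.104 0.109 0.114 0.119]
    0 [ 0.15  0.4   1.7   0.    1.05 -0.13]
    1 [ 0.15  0.4   1.7  -0.    1.05 -1.17]
    2 [ 0.15  0.4   1.7  -0.    1.05 -2.22]
    3 None
    4 [ 0.15  0.4   1.7  -0.    1.05  1.97]
    5 [ 0.15  0.4   1.7  -0.    1.05  0.92]
```

```bash
cat >> h.py <<'E'
def stroke(i,phi,maxrot,step=.12,grip=9,thr=.22):
    """grip nut i with closing axis at phi, turn clockwise up to maxrot; True when it stalls"""
    manip.set_gripper(.07,grip)
    manip.move_pose((*N[i],.16),down(phi)); manip.move_linear((*N[i],.058),rate=.2)
    m0=manip.state()["moment"][2]
    manip.set_gripper(.02,grip); s=manip.state(); w0=s["gripper_width"]; print("grip",w0,s["contact_force"].round(1),s["moment"].round(2))
    q=np.array(s["joint_pos"]); t=0; log=[]; hit=False
    q0=q.copy()
    while t<maxrot-1e-6:
        t=min(t+step,maxrot); q[5]=q0[5]+t; manip.set_joints(q); s=manip.state()
        dm=s["moment"][2]-m0; log.append((round(t,2),round(float(dm),2),round((s["gripper_width"]-w0)*1e3,1)))
        if abs(dm)>thr or s["gripper_width"]-w0>.0008: hit=True;break
    print(log, "clock",s["clock"])
    manip.set_gripper(.06); manip.move_linear((*N[i],.17),rate=.25)
    return hit,t
E
python3 - <<'E'
from h import *
print(stroke(1,ST[1]+np.pi/3,2.3))
a=best((.66,.02,.2),np.pi/2)
manip.move_pose((N[1][0]-.01,N[1][1],.19),down(a)); im,P,T,K=cap("wrist"); np.savez("n1b.npz",im=im,P=P,T=T,K=K); print(hexfit(P,im,N[1]),manip.state()["clock"])
E
```

```text
grip 0.03568839742680253 [-0.9  0.7  3.4] [-0.01 -0.02  0.05]
[(0.12, -0.16, 0.0), (0.24, -0.14, 0.2), (0.36, -0.18, 0.1), (0.48, -0.13, 0.3), (0.6, -0.13, 0.1), (0.72, -0.15, 0.3), (0.84, -0.15, 0.6), (0.96, -0.12, -0.0), (1.08, -0.14, 0.4), (1.2, -0.18, 0.2), (1.32, -0.19, 0.2), (1.44, -0.13, 0.6), (1.56, -0.15, 0.5), (1.68, -0.12, 0.4), (1.8, 0.07, 1.9)] clock 25.7833
(True, 1.8000000000000007)
(array([0.66777037, 0.02083798]), np.float64(59.727741013142904), np.float64(9.791513795390228e-05), 649) 27.4083
```

```bash
cat > ft.py <<'E'
from h import *
a=best((.66,.02,.2),np.pi/2)
def look(i,n):
    manip.move_pose((N[i][0]-.01,N[i][1],.19),down(a)); im,P,T,K=cap("wrist"); np.savez(n,im=im,P=P,T=T,K=K)
    r=hexfit(P,im,N[i]); print(i,"hex",r,manip.state()["clock"]); return r[1]
d=np.pi/180
print(stroke(1,(239.7-120)*d,.3,step=.06)); h1=look(1,"n1c.npz")
print(stroke(0,ST[0]+np.pi/3,2.9)); h0=look(0,"n0b.npz")
print(stroke(0,min((h0*d+k*np.pi/3 for k in range(6)),key=lambda v:abs(v-np.pi/2)),.3,step=.06)); h0=look(0,"n0c.npz")
E
python3 ft.py
```

```text
grip 0.0359721591677211 [ 2.1 -4.3  1.6] [-0.61 -0.43 -0.04]
[(0.06, 0.21, 0.6), (0.12, 0.2, 1.5)] clock 32.5917
(True, 0.12)
1 hex (array([0.66790788, 0.02084511]), np.float64(59.47340936362325), np.float64(0.000133619652934569), 635) 36.7167
grip 0.03625600674937015 [-1.6 -4.2  4.3] [-0.63  0.12  0.17]
[(0.12, -0.16, -0.0), (0.24, -0.2, -0.0), (0.36, -0.17, -0.3), (0.48, -0.22, -0.1)] clock 41.8833
(True, 0.48)
0 hex (array([ 0.66007621, -0.08887047]), np.float64(45.53102960186949), np.float64(0.00012092190383880194), 633) 45.0833
grip 0.03562833526299964 [-0.  -5.1  2.4] [-0.64 -0.26  0.04]
[(0.06, -0.13, 0.2), (0.12, -0.13, 0.8), (0.18, -0.12, 0.2), (0.24, -0.18, 0.1), (0.3, -0.06, 0.0)] clock 50.825
(False, 0.3)
0 hex (array([ 0.66005925, -0.08891185]), np.float64(28.19086560390249), np.float64(8.10161473827134e-05), 642) 54.625
```

```bash
sed -i 's/if abs(dm)>thr or s\["gripper_width"\]-w0>.0008/if s["gripper_width"]-w0>.0012/' h.py
cat > ft2.py <<'E'
from h import *
a=best((.66,.02,.2),np.pi/2); d=np.pi/180
def look(i,n):
    manip.move_pose((N[i][0]-.01,N[i][1],.19),down(a)); im,P,T,K=cap("wrist"); np.savez(n,im=im,P=P,T=T,K=K)
    r=hexfit(P,im,N[i]); print(i,"hex",r,manip.state()["clock"]); return r[1]
print(stroke(0,28.2*d,2.2)); look(0,"n0d.npz")
print(stroke(2,ST[2],1.75)); h=look(2,"n2b.npz")
p=156*d; phi=min((h*d+k*np.pi/3 for k in range(-6,6)),key=lambda v:abs(v-p))-np.pi
print(phi/d,stroke(2,phi,1.15)); look(2,"n2c.npz")
E
python3 ft2.py
```

```text
grip 0.035499251167892786 [-0.3 -0.   3. ] [ 0.03 -0.09  0.09]
[(0.12, -0.16, 0.6), (0.24, -0.13, 0.3), (0.36, -0.12, 0.4), (0.48, -0.12, 0.8), (0.6, -0.1, 0.6), (0.72, -0.13, 0.3), (0.84, -0.15, 0.5), (0.96, -0.21, 0.3), (1.08, -0.15, 0.6), (1.2, -0.21, 0.5), (1.32, -0.15, 0.4), (1.44, -0.14, 0.2), (1.56, -0.11, 0.2), (1.68, 0.03, 1.9)] clock 61.5417
(True, 1.6800000000000006)
0 hex (array([ 0.66011468, -0.08879044]), np.float64(58.94778483982834), np.float64(0.0001239258888006637), 630) 63.15
grip 0.03574222342346772 [0.7 0.4 3.2] [ 0.02 -0.22  0.04]
[(0.12, 0.01, 0.1), (0.24, -0.06, -0.2), (0.36, -0.02, 0.4), (0.48, -0.06, 0.1), (0.6, -0.07, -0.2), (0.72, -0.04, 0.0), (0.84, -0.04, 0.3), (0.96, -0.04, -0.0), (1.08, -0.06, 0.1), (1.2, -0.03, 0.4), (1.32, -0.03, 0.1), (1.44, -0.05, 0.2), (1.56, -0.0, 0.1), (1.68, 0.01, -0.3), (1.75, -0.04, -0.1)] clock 69.8917
(False, 1.75)
2 hex (array([0.6755901 , 0.13051586]), np.float64(36.20448101251063), np.float64(5.9268863260094826e-05), 632) 71.3167
grip 0.03601723004090613 [ 3.3 -1.1  1.4] [-0.26 -0.53 -0.08]
[(0.12, -0.18, -0.3), (0.24, -0.17, -0.2), (0.36, -0.2, 0.2), (0.48, -0.17, -0.1), (0.6, -0.16, -0.4), (0.72, -0.23, -0.2), (0.84, -0.04, 0.9), (0.96, -0.02, 2.9)] clock 76.0167
-23.795518987489388 (True, 0.96)
2 hex (array([0.67557185, 0.13067593]), np.float64(52.330407317037555), np.float64(9.296294692628417e-05), 644) 77.4667
```

All three nuts now stall finger-tight, with stripes at about 239°, 239.5° and 232°. Next I'll re-locate the spanner with the wrist camera.

```bash
cat >> h.py <<'E'
def span(P,im,c0=(.44,-.05),rad=.2):
    """spanner pose lying on bench: grip xy, heading (rad)"""
    h=cv2.cvtColor(im,cv2.COLOR_BGR2HSV)
    m=(np.hypot(P[...,0]-c0[0],P[...,1]-c0[1])<rad)&(P[...,2]>.0055)&(P[...,2]<.016)&(h[...,1]<70)
    m=cv2.morphologyEx(m.astype(np.uint8),cv2.MORPH_OPEN,np.ones((3,3)))
    n,l,st,_=cv2.connectedComponentsWithStats(m); k=1+np.argmax(st[1:,4])
    p=P[l==k]; (c,wh,an)=cv2.minAreaRect((p[:,:2]*1e3).astype(np.float32))
    t=np.radians(an if wh[0]>wh[1] else an+90); c=np.array(c)/1e3
    u=np.array([np.cos(t),np.sin(t)]); s=(p[:,:2]-c)@u
    wid=lambda b: np.ptp(((p[:,:2]-c)@[-u[1],u[0]])[b])
    if wid(s>.04)<wid(s<-.04): u=-u;s=-s
    lat=(p[:,:2]-c)@[-u[1],u[0]]
    tip=np.percentile(s,99.7); g0=tip-.136
    b=(s>g0-.05)&(s<g0+.05); k=np.polyfit(s[b],lat[b],1)      # handle centre line
    th=np.arctan2(u[1],u[0])+np.arctan(k[0])
    g=c+u*g0+np.array([-u[1],u[0]])*np.polyval(k,g0)
    return g,th,wh,np.median(p[:,2]),len(p)
E
python3 - <<'E'
from h import *
manip.move_pose((.44,.0,.27),down(np.radians(8)))
im,P,T,K=cap("wrist"); cv2.imwrite("pics/sp.png",im); np.savez("sp.npz",im=im,P=P,T=T,K=K)
g,th,wh,z,n=span(P,im); print(g,np.degrees(th),wh,z,n,manip.state()["joint_pos"].round(2),manip.state()["clock"])
E
```

```text
[0.47427581 0.00226814] -91.25103788131703 (209.58889770507812, 67.402099609375) 0.008619080027066461 3137 [-0.06 -0.21  2.04  0.    1.32 -0.2 ] 79.2
```

View pics/sp.png

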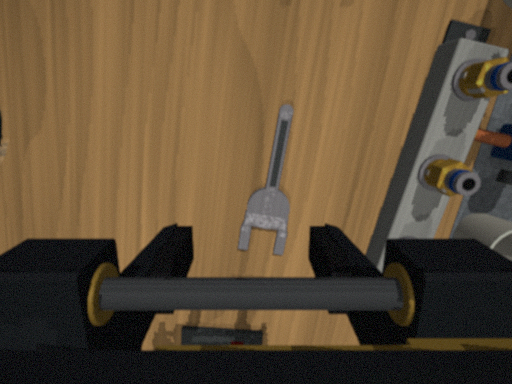

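The spanner was knocked aside: it now lies with its grip at (0.474, 0.002), heading -91°. Its length and width fit. I'll pick it up and try the fit on nut 2.

```bash
cat >> h.py <<'E'
FT=np.radians([28.95,29.5,22.3])   # spanner heading on each finger-tight nut
ZT=.0695                            # TCP height with spanner at nut middle
def tp(i,th,back=0.,lat=0.,L=.120):
    u=np.array([np.cos(th),np.sin(th)]); return np.array([*(N[i]-(L+back)*u+lat*np.array([-u[1],u[0]])),ZT]), down(th+np.pi/2)
E
python3 - <<'E'
from h import *
g=np.array([.4743,.0023]);th=np.radians(-91.25)
manip.set_gripper(.045,60)
manip.move_pose((*g,.08),down(th+np.pi/2)); manip.move_linear((*g,.003),rate=.1)
manip.set_gripper(.01,60); s=manip.state(); print(s["gripper_width"],s["grasp_force"],fz())
manip.move_linear((*g,.09),rate=.15); print(manip.state()["gripper_width"],fz())
p,r=tp(2,FT[2],.07); p[2]=.09
manip.move_pose(p,r); manip.move_linear((*p[:2],ZT),rate=.1)
print(manip.state()["gripper_width"],manip.state()["joint_pos"].round(2),fz(),manip.state()["clock"])
for n in("scene","side"):
    im,P,T,K=cap(n); np.savez(n+"2.npz",im=im,P=P,T=T,K=K)
    v=T[:3,:3].T@(np.array([.60,.10,.07])-T[:3,3]); u=(K@v/v[2])[:2].astype(int); print(n,u)
    np.save(n+"_u.npy",u); cv2.imwrite(f"pics/{n}2.png",cv2.resize(im[max(0,u[1]-60):u[1]+60,max(0,u[0]-75):u[0]+75],None,fx=4,fy=4,interpolation=cv2.INTER_CUBIC))
a=cv2.imread("pics/scene2.png");b=cv2.imread("pics/side2.png"); cv2.imwrite("pics/m2.png",cv2.resize(np.hstack([a,b]),(800,320)))
E
```

```text
0.016817038624904402 60.000731348991394 (array([0.7, 1. , 1.1]), array([ 0.01, -0.19,  0.12]))
0.016842170335249294 (array([-0.2, -0.3, -4.4]), array([ 0.15, -0.07, -0.03]))
0.01701324347392443 [ 0.07  0.11  2.12 -0.    0.91 -1.89] (array([ 0. ,  0. , -3.3]), array([ 0.02, -0.02, -0.04])) 84.6
scene [295 196]
side [250 219]
```

View pics/m2.png

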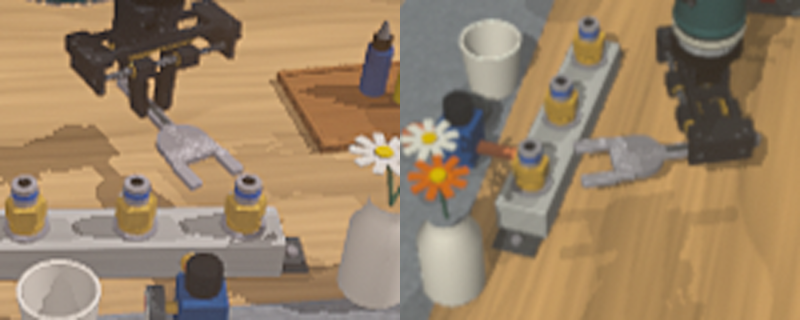

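The views show the spanner held level with its jaw aimed at nut 2. I'll check its tip, sideways offset and droop in the clouds.

Run:
```python
from h import *
off={"scene":np.array([.0020,.0004]),"side":np.array([0,-.0034])}
th=FT[2];u=np.array([np.cos(th),np.sin(th)]);w=np.array([-u[1],u[0]])
tcp=N[2]-.19*u
for n in off:
    d=np.load(n+"2.npz");P=d["P"].reshape(-1,3);h=cv2.cvtColor(d["im"],cv2.COLOR_BGR2HSV).reshape(-1,3)
    q=P[:,:2]-off[n]-tcp; s=q@u;l=q@w
    m=(s>.03)&(s<.145)&(abs(l)<.045)&(P[:,2]>.05)&(P[:,2]<.095)&(h[:,1]<80)
    s,l,z=s[m],l[m],P[m,2]
    print(n,m.sum(),"tip",np.percentile(s,[98,99.5,100]).round(4))
    for a in np.arange(.03,.145,.015):
        b=(s>=a)&(s<a+.015)
        if b.sum()>3: print(round(a,3),b.sum(),"lat",l[b].min().round(4),l[b].max().round(4),"ztop",np.percentile(z[b],[50,90]).round(4))
```

```text
scene 399 tip [0.1375 0.1383 0.1385]
0.03 24 lat -0.0114 0.0161 ztop [0.0731 0.0746]
0.045 49 lat -0.0247 0.0278 ztop [0.0727 0.0736]
0.06 68 lat -0.0284 0.0321 ztop [0.0719 0.0739]
0.075 73 lat -0.0311 0.032 ztop [0.0717 0.0733]
0.09 78 lat -0.0314 0.0336 ztop [0.0711 0.0727]
0.105 43 lat -0.0341 0.034 ztop [0.0707 0.0721]
0.12 46 lat -0.0319 0.0345 ztop [0.07   0.0717]
0.135 18 lat -0.0328 0.0323 ztop [0.068  0.0697]
side 444 tip [0.1359 0.138  0.1431]
0.03 31 lat -0.0118 0.0148 ztop [0.0742 0.0774]
0.045 60 lat -0.022 0.0308 ztop [0.0742 0.0769]
0.06 80 lat -0.0329 0.032 ztop [0.0745 0.0777]
0.075 81 lat -0.0273 0.0336 ztop [0.074 0.077]
0.09 77 lat -0.0341 0.0368 ztop [0.073 0.077]
0.105 50 lat -0.0304 0.0376 ztop [0.0725 0.0752]
0.12 51 lat -0.0328 0.036 ztop [0.0721 0.0754]
0.135 14 lat -0.0409 0.0357 ztop [0.0712 0.0759]
```

```bash
cat >> h.py <<'E'
ZT=.0715
def insert(i,th,L=.121,start=.05,lat=0.):
    p,r=tp(i,th,start,lat,L); manip.move_pose(p,r); f0=manip.state()["contact_force"][:2].copy()
    u=np.array([np.cos(th),np.sin(th)]);w=np.array([-u[1],u[0]]); log=[]
    for b in [.03,.024,.018,.012,.006,0.]:
        p,r=tp(i,th,b,lat,L); manip.move_linear(p,rate=.08); f=manip.state()["contact_force"][:2]-f0
        log.append((b,round(float(f@u),1),round(float(f@w),1)))
        if abs(f@u)>15: print("BLOCKED",log); return False
    print(log,manip.state()["gripper_width"]); return True
E
python3 - <<'E'
from h import *
print(insert(2,FT[2]), manip.state()["clock"])
im,P,T,K=cap("side"); u=np.load("side_u.npy"); a=im[u[1]-50:u[1]+50,u[0]-90:u[0]+60]
im,P,T,K=cap("scene"); u=np.load("scene_u.npy"); b=im[u[1]-50:u[1]+50,u[0]-60:u[0]+90]
cv2.imwrite("pics/m3.png",cv2.resize(np.hstack([a,b]),(800,267),interpolation=cv2.INTER_CUBIC))
E
```

```text
[(0.03, -0.2, 1.6), (0.024, -1.0, -0.7), (0.018, 0.6, -0.7), (0.012, 1.4, -1.3), (0.006, -0.9, -1.6), (0.0, -1.2, -1.3)] 0.016907479048501834
True 86.6
```

View pics/m3.png

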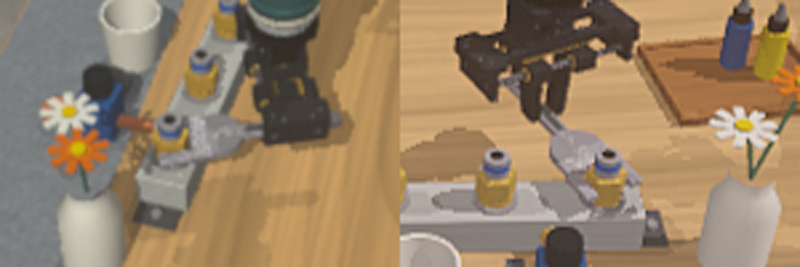

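Seated with no side load. I'll pull clockwise in small steps and log the torque about the nut axis.

```bash
cat >> h.py <<'E'
def pull(i,th0,rot,L=.121,step=.06,t0=0.,f0=None):
    s=manip.state(); f0=s["contact_force"].copy() if f0 is None else f0; m0=s["moment"].copy(); log=[]; t=t0
    while t<rot-1e-6:
        t=min(t+step,rot); p,r=tp(i,th0-t,0,0,L); manip.move_linear(p,rate=.05,rot=r); s=manip.state()
        f=s["contact_force"]-f0; d=np.array(s["tool_pos"])[:2]-N[i]
        tq=d[0]*f[1]-d[1]*f[0]+(s["moment"]-m0)[2]; log.append((round(t,2),round(float(tq),2),round(float(np.hypot(*f[:2])),1)))
    print(log,s["gripper_width"],s["clock"])
def backout(i,th,L=.121):
    p,r=tp(i,th,.06,0,L); manip.move_linear(p,rate=.12); p[2]=.12; manip.move_linear(p,rate=.2)
E
python3 - <<'E'
from h import *
pull(2,FT[2],1.05)
E
```

```text
[(0.06, -0.17, 0.9), (0.12, 0.04, 1.6), (0.18, 0.4, 3.4), (0.24, 0.32, 3.7), (0.3, 0.45, 3.8), (0.36, 0.5, 4.0), (0.42, 0.34, 3.6), (0.48, 0.3, 4.1), (0.54, 0.33, 3.6), (0.6, 0.43, 4.1), (0.66, 0.3, 3.4), (0.72, 0.47, 5.1), (0.78, 0.4, 4.5), (0.84, 0.36, 4.9), (0.9, 0.53, 6.2), (0.96, 0.34, 5.0), (1.02, 0.5, 5.6), (1.05, 0.45, 4.8)] 0.01672753367970112 91.9083
```

```bash
cat >> h.py <<'E'
Ttc=None
def viewnut(i,name,th=np.radians(-90),px=(370,130),z=.20):
    """look at nut i with the wrist camera while holding the spanner"""
    c=np.load("nut0.npz"); Rd=R.from_rotvec(down(th+np.pi/2)).as_matrix()
    d=np.load("Ttc.npy"); K=c["K"]
    xy=N[i].copy()
    for _ in range(20):
        T=np.eye(4);T[:3,:3]=Rd;T[:3,3]=[*xy,z];T=T@d
        ray=T[:3,:3]@np.linalg.solve(K,[*px,1.]); k=(.081-T[2,3])/ray[2]; xy=xy+N[i]-(T[:2,3]+k*ray[:2])
    manip.move_pose((*xy,z),down(th+np.pi/2)); manip.dwell(.1)
    im,P,T,K=cap("wrist"); np.savez(name,im=im,P=P,T=T,K=K)
    r=hexfit(P,im,N[i]); print(i,"hex",r,"clock",manip.state()["clock"],manip.state()["gripper_width"]); return r,im
E
python3 - <<'E'
from h import *
np.save("Ttc.npy",np.array(cams.capture("wrist")["T_tool_cam"]))
pull(2,FT[2],1.17,t0=1.05)
backout(2,FT[2]-1.17)
r,im=viewnut(2,"n2e.npz"); cv2.imwrite("pics/n2e.png",im)
E
```

```text
[(1.11, -0.13, 1.1), (1.17, -0.02, 0.6)] 0.01679217754853499 92.5417
2 hex (array([0.67520552, 0.13041807]), np.float64(55.42243619404727), np.float64(0.00014096281911904485), 682) clock 94.5333 0.016917767946635912
```

View pics/n2e.png

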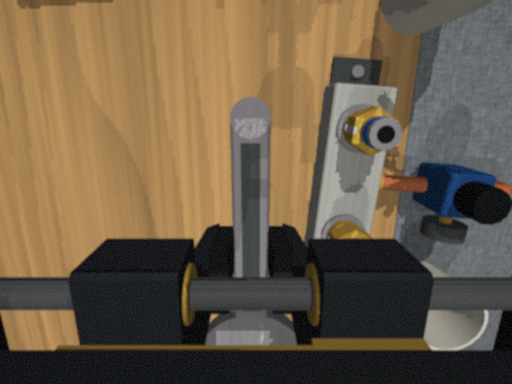

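The picture shows nut 2 at (370,130) with its white stripe near the front, and the spanner still firmly held. It turned 0.99 rad of the 1.05 wanted, so play and give were about 0.18. I'll add the missing 0.055, then do nut 1 with the play allowed for.

Run:
```python
from h import *
th=np.radians(-34.58)
if insert(2,th): pull(2,th,.232); backout(2,th-.232)
viewnut(2,"n2f.npz")
p,r=tp(1,FT[1],.05,0,.121); manip.move_pose((*p[:2],.12),r)
if insert(1,FT[1]): pull(1,FT[1],1.22,step=.1); backout(1,FT[1]-1.22); viewnut(1,"n1e.npz")
```

```text
[(0.03, -0.4, -0.5), (0.024, -1.7, 0.3), (0.018, -0.5, -0.8), (0.012, -1.1, -0.9), (0.006, -0.0, -0.7), (0.0, 0.2, -0.7)] 0.017042436590319707
[(0.06, 0.01, 0.3), (0.12, 0.01, 0.8), (0.18, 0.47, 3.8), (0.23, 0.66, 5.0)] 0.016761752693275896 98.1417
2 hex (array([0.67512384, 0.13061229]), np.float64(53.051490438901865), np.float64(0.0001669823719666029), 679) clock 100.15 0.01652147182518002
BLOCKED [(0.03, -0.7, 0.1), (0.024, -3.6, -1.2), (0.018, -6.9, -2.3), (0.012, -19.1, -2.0)]
```

Nut 2 is now at 1.035 rad, which is good. The spanner was blocked entering nut 1, so I'll back off and measure its pose in the hand.

Run:
```python
from h import *
th=FT[1]; p,r=tp(1,th,.07,0,.12); manip.move_linear(p,rate=.12); print(manip.state()["gripper_width"],fz())
u=np.array([np.cos(th),np.sin(th)]);w=np.array([-u[1],u[0]]); tcp=N[1]-.19*u; print(manip.state()["tool_pos"],tcp)
off={"scene":np.array([.0019,.0001]),"side":np.array([.0002,-.0030])}
ims=[]
for n in off:
    im,Pm,T,K=cap(n); P=Pm.reshape(-1,3);h=cv2.cvtColor(im,cv2.COLOR_BGR2HSV).reshape(-1,3)
    v=T[:3,:3].T@(np.array([.60,-.01,.07])-T[:3,3]); c=(K@v/v[2])[:2].astype(int); ims.append(im[c[1]-50:c[1]+50,c[0]-65:c[0]+65])
    q=P[:,:2]-off[n]-tcp; s=q@u;l=q@w
    m=(s>.03)&(s<.145)&(abs(l)<.045)&(P[:,2]>.05)&(P[:,2]<.095)&(h[:,1]<80)
    s,l,z=s[m],l[m],P[m,2]
    print(n,m.sum(),"tip",np.percentile(s,[98,99.5,100]).round(4))
    for a in np.arange(.03,.145,.015):
        b=(s>=a)&(s<a+.015)
        if b.sum()>3: print(round(a,3),b.sum(),"lat",l[b].min().round(4),l[b].max().round(4),"z",np.percentile(z[b],[50,90]).round(4))
cv2.imwrite("pics/m4.png",cv2.resize(np.hstack(ims),(800,308),interpolation=cv2.INTER_CUBIC))
```

```text
0.01669560276354654 (array([ 0.6,  0.6, -3.6]), array([ 0.02, -0.04, -0.07]))
[ 0.5033431  -0.07274238  0.07205718] [ 0.50233242 -0.07276048]
scene 413 tip [0.1392 0.14   0.1407]
0.03 23 lat -0.008 0.0159 z [0.0761 0.078 ]
0.045 48 lat -0.0245 0.0268 z [0.0764 0.0774]
0.06 69 lat -0.0288 0.0312 z [0.0756 0.077 ]
0.075 68 lat -0.031 0.0331 z [0.0757 0.0772]
0.09 88 lat -0.0322 0.0337 z [0.0753 0.077 ]
0.105 43 lat -0.0336 0.033 z [0.0748 0.0768]
0.12 47 lat -0.0331 0.035 z [0.0743 0.0757]
0.135 27 lat -0.0327 0.0339 z [0.073  0.0749]
side 381 tip [0.138  0.1388 0.1393]
0.03 24 lat -0.0077 0.011 z [0.0765 0.0801]
0.045 48 lat -0.0279 0.0285 z [0.0778 0.0806]
0.06 68 lat -0.0287 0.0322 z [0.0771 0.0804]
0.075 66 lat -0.0277 0.0345 z [0.0772 0.0805]
0.09 70 lat -0.0316 0.0383 z [0.0767 0.0798]
0.105 45 lat -0.0316 0.0384 z [0.0754 0.0802]
0.12 43 lat -0.031 0.0377 z [0.0756 0.0788]
0.135 17 lat -0.0329 0.0371 z [0.0754 0.078 ]
```

View pics/m4.png

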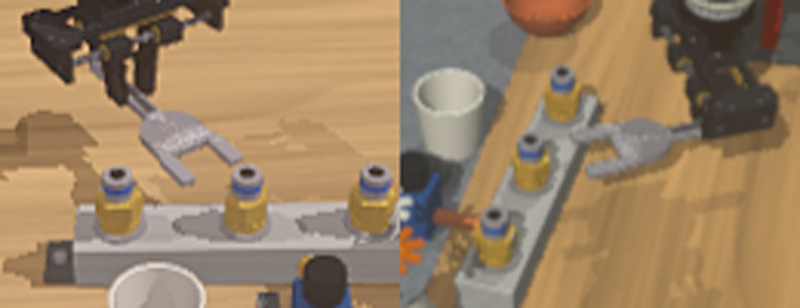

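```bash
cat > ins1.py <<'E'
from h import *
ok=False
for lat,dth in((-.0008,0),(.0008,0),(0,-.04),(0,.04)):
    th=FT[1]+dth
    print(lat,dth)
    if insert(1,th,lat=lat,start=.04): ok=True;break
    p,r=tp(1,th,.04,lat,.121); manip.move_linear(p,rate=.12)
print(ok,manip.state()["tool_pos"],tp(1,th,0,lat,.121)[0],manip.state()["clock"],manip.state()["gripper_width"])
E
python3 ins1.py
```

```text
-0.0008 0
BLOCKED [(0.03, 1.4, 0.8), (0.024, 1.8, 0.9), (0.018, -4.7, -2.1), (0.012, -16.3, -3.4)]
0.0008 0
BLOCKED [(0.03, 0.2, 0.2), (0.024, 0.2, -1.3), (0.018, -5.6, -3.2), (0.012, -16.4, -2.8)]
0 -0.04
BLOCKED [(0.03, -0.6, -0.2), (0.024, 0.1, -0.6), (0.018, -6.3, -2.9), (0.012, -16.5, -2.4)]
0 0.04
BLOCKED [(0.03, 1.0, -0.9), (0.024, 1.2, -0.6), (0.018, -3.5, -4.4), (0.012, -13.7, -3.5), (0.006, -16.4, -3.4)]
False [ 0.53114125 -0.06388457  0.0717206 ] [ 0.56485389 -0.04294699  0.0715    ] 111.2917 0.01673554734957271
```

Run:
```python
from h import *
p=manip.state()["tool_pos"].copy(); manip.move_linear((p[0]-.03,p[1]-.02,.12),rate=.2)
r,im=viewnut(1,"n1f.npz",z=.19); print(sock(np.load("n1f.npz")["P"],N[1]))
h1=np.load("n1c.npz"); print(hexfit(h1["P"],h1["im"],N[1]),sock(h1["P"],N[1]))
im2=h1["im"]
def crop(im,P):
    m=(np.hypot(P[...,0]-N[1][0],P[...,1]-N[1][1])<.025)&(P[...,2]>.05); v,u=np.where(m); c=int(np.median(v)),int(np.median(u)); return cv2.resize(im[max(0,c[0]-50):c[0]+50,c[1]-50:c[1]+50],(390,390),interpolation=cv2.INTER_CUBIC)
cv2.imwrite("pics/n1f.png",np.hstack([crop(im,np.load("n1f.npz")["P"]),crop(im2,h1["P"])]))
```

```text
1 hex (array([0.66735757, 0.02072712]), np.float64(11.205941636828426), np.float64(0.0001248524034052345), 733) clock 113.825 0.01688009096559947
(array([0.66786335, 0.02068923]), np.float64(0.00025046965131683696))
(array([0.66790788, 0.02084511]), np.float64(59.47340936362325), np.float64(0.000133619652934569), 635) (array([0.66775101, 0.02085107]), np.float64(0.00020138976052076242))
```

View pics/n1f.png

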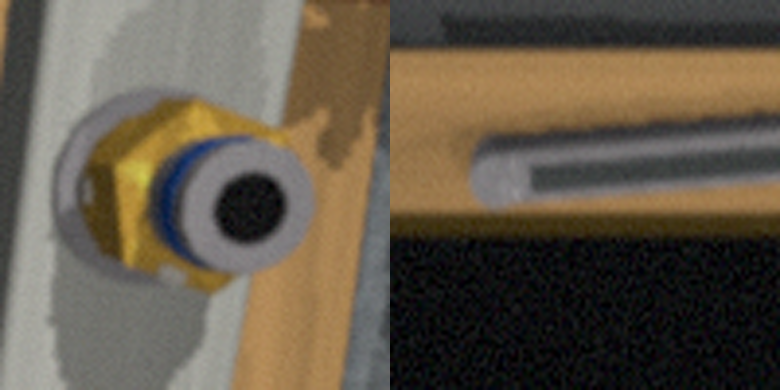

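Nut 1's stripe now stands at about 251° (left crop, bottom; stem stripe at left). The blocked right jaw tip turned it about 0.2 rad loose, and the force signs say the spanner sat about 1 mm to the left. I'll lay the spanner down, re-tighten nut 1 with the fingers, and pick the spanner up again.

Run:
```python
from h import *
d=np.pi/180; g=(.50,.0); r=down(0.)
manip.move_linear((*g,.06),rate=.3,rot=r); manip.move_linear((*g,.004),rate=.12); manip.set_gripper(.045)
manip.move_linear((*g,.12),rate=.3)
s0=manip.state()["contact_force"]; print("free",s0.round(1))
print(stroke(1,11.2*d,.6,step=.08))
rr,im=viewnut(1,"n1g.npz",z=.19)
```

```text
free [-0.3  0.1 -0.2]
grip 0.03608149618490337 [1.7 0.  1.7] [ 0.05 -0.32 -0.09]
[(0.08, -0.09, -0.4), (0.16, -0.12, -0.1), (0.24, 0.1, -0.0), (0.32, 0.15, 1.1), (0.4, 0.24, 2.3)] clock 119.9917
(True, 0.4)
1 hex (array([0.6675258 , 0.02080583]), np.float64(0.7053607865845066), np.float64(0.00014758095497232476), 732) clock 121.7583 0.059719906172576664
```

```bash
cat >> h.py <<'E'
FT[1]=np.radians(29.9)
def insert2(i,th,L=.121,lat=-.0012,thr=6.):
    """straight insertion; on a block retract and shift sideways the way the nut pushes"""
    u=np.array([np.cos(th),np.sin(th)]);w=np.array([-u[1],u[0]])
    p,r=tp(i,th,.036,lat,L); manip.move_pose(p,r); f0=manip.state()["contact_force"][:2].copy()
    for k in range(5):
        log=[]; bad=False
        for b in [.028,.025,.022,.019,.015,.01,.005,0.]:
            p,r=tp(i,th,b,lat,L); manip.move_linear(p,rate=.06); f=manip.state()["contact_force"][:2]-f0
            log.append((b,round(float(f@u),1),round(float(f@w),1)))
            if f@u<-thr and b>.002: bad=True;break
        print("lat",lat,"BLOCKED" if bad else "in",log)
        if not bad: return lat
        p,r=tp(i,th,.036,lat,L); manip.move_linear(p,rate=.12); lat+=.0007*np.sign(f@w)
    return None
E
python3 - <<'E'
from h import *
g=(.50,.0); r=down(0.)
manip.set_gripper(.045,60); manip.move_pose((*g,.08),r); manip.move_linear((*g,.003),rate=.15); manip.set_gripper(.01,60); print(manip.state()["gripper_width"])
manip.move_linear((*g,.08),rate=.2)
p,r=tp(1,FT[1],.05,0,.121); manip.move_pose((*p[:2],.09),r)
lat=insert2(1,FT[1]); print(lat,manip.state()["clock"],manip.state()["gripper_width"])
E
```

```text
0.016418169480060373
lat -0.0012 BLOCKED [(0.028, -7.7, 5.5)]
lat -0.0004999999999999999 BLOCKED [(0.028, -8.4, 3.5)]
lat 0.0002000000000000001 BLOCKED [(0.028, -6.6, 4.1)]
lat 0.0009000000000000001 BLOCKED [(0.028, -6.7, 2.7)]
lat 0.0016 BLOCKED [(0.028, -5.7, 1.7), (0.025, -7.8, 3.8)]
None 129.5917 0.02281864553229851
```

The gripper width reads 22.8 mm, so the spanner has shifted in the grip. I'll look.

Run:
```python
from h import *
ims=[]
print(manip.state()["tool_pos"],manip.state()["gripper_width"],manip.state()["grasp_force"])
for n in("scene","side"):
    im,Pm,T,K=cap(n); np.savez(n+"5.npz",im=im,P=Pm,T=T,K=K)
    v=T[:3,:3].T@(np.array([.58,-.02,.05])-T[:3,3]); c=(K@v/v[2])[:2].astype(int); ims.append(im[c[1]-50:c[1]+50,c[0]-65:c[0]+65])
cv2.imwrite("pics/m5.png",cv2.resize(np.hstack(ims),(800,308),interpolation=cv2.INTER_CUBIC))
```

```text
[ 0.51104008 -0.05515076  0.06145398] 0.02281864553229851 61.03164693340659
```

View pics/m5.png

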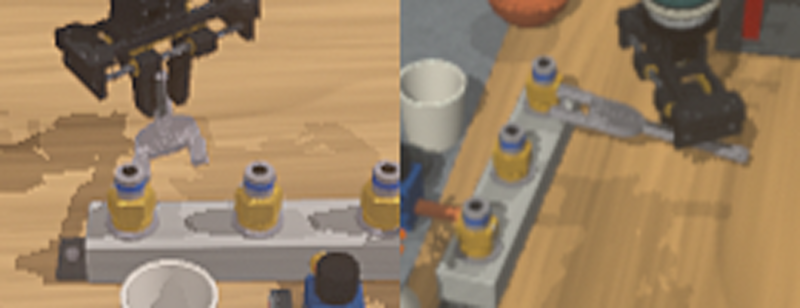

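The spanner twisted about 45° in the hand and pitched down (the grip slackened), with its jaw near nut 0. I'll back away, lay it on the bench and re-find it.

Run:
```python
from h import *
p=manip.state()["tool_pos"].copy(); print(fz())
manip.move_linear((p[0]-.05,p[1],p[2]+.02),rate=.15)
f0=manip.state()["contact_force"][2]; x,y=p[0]-.05,p[1]+.02; z=.05
manip.move_linear((x,y,z),rate=.2)
while z>.006:
    z-=.005; manip.move_linear((x,y,z),rate=.1)
    if manip.state()["contact_force"][2]-f0>8: break
print("z",z,fz()); manip.set_gripper(.06); manip.move_linear((x,y,.15),rate=.3)
manip.move_pose((.46,.02,.27),down(np.radians(8)))
im,P,T,K=cap("wrist"); cv2.imwrite("pics/sp2.png",im); np.savez("sp2.npz",im=im,P=P,T=T,K=K)
g,th,wh,zz,n=span(P,im,(.5,-.07)); print(g,np.degrees(th),wh,zz,n,manip.state()["clock"])
try: print(hexfit(P,im,N[0]),hexfit(P,im,N[1]))
except Exception as e: print(e)
```

```text
(array([-28.2,  -3. ,  -6.1]), array([-0.46,  4.57, -1.29]))
z 0.005000000000000005 (array([ 0.3,  0.1, -2.8]), array([ 0.11, -0.27,  0.03]))
[ 0.45740572 -0.03485444] 30.143940877627095 (209.81466674804688, 67.57925415039062) 0.008583917706479927 3315 136.15
'NoneType' object is not subscriptable
```

View pics/sp2.png

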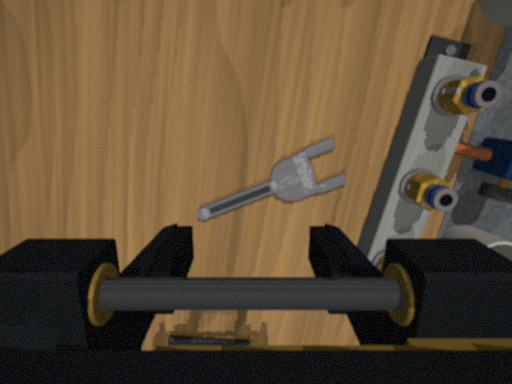

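The spanner lies flat on the bench, heading 30° with its grip at (0.457, -0.035). The cause was my low swing, which caught nut 0. I'll check nuts 0 and 1 from above and re-tighten by finger if either moved.

```bash
cat > chk.py <<'E'
from h import *
a=best((.66,.02,.2),np.pi/2); d=np.pi/180
manip.move_pose((.652,-.034,.21),down(a)); im,P,T,K=cap("wrist"); np.savez("n01.npz",im=im,P=P,T=T,K=K)
h0=hexfit(P,im,N[0]);h1=hexfit(P,im,N[1]); print(h0,h1,manip.state()["clock"])
for i,h,ft in((0,h0[1],58.95),(1,h1[1],60)):
    e=(h-ft+30)%60-30; print(i,"off by",e)
    if abs(e)>3:
        phi=min(((h+60*k)*d for k in range(-6,6)),key=lambda v:abs(v-0.2)); print(stroke(i,phi,max(.3,e*d+.35) if e>0 else 1.4,step=.09))
E
python3 chk.py
```

```text
(array([ 0.66017268, -0.08874575]), np.float64(59.159597470237756), np.float64(0.000144730455368898), 545) (array([0.66774038, 0.02077635]), np.float64(59.846301601520125), np.float64(9.827765644646567e-05), 556) 137.65
0 off by 0.20959747023775321
1 off by -0.1536983984798752
```

```bash
cat > p1.py <<'E'
from h import *
g=np.array([.4574,-.0349]); th=np.radians(30.14)
manip.set_gripper(.045,60); manip.move_pose((*g,.07),down(th+np.pi/2)); manip.move_linear((*g,.003),rate=.15); manip.set_gripper(.01,60)
p,r=tp(1,FT[1],.07,0,.121)
manip.move_linear((*g,.0715),rate=.2); manip.move_linear(p,rate=.15,rot=r); print(manip.state()["gripper_width"])
lat=insert2(1,FT[1],lat=-.0008); print(lat,manip.state()["clock"],manip.state()["gripper_width"])
if lat is not None: pull(1,FT[1],1.22,step=.1)
E
python3 p1.py
```

```text
0.01705567706411998
lat -0.0008 in [(0.028, 0.6, -0.3), (0.025, 0.5, -1.7), (0.022, 0.9, -0.5), (0.019, 0.1, -1.2), (0.015, 0.8, -0.8), (0.01, 0.5, -0.8), (0.005, 0.4, -0.5), (0.0, 0.4, -0.1)]
-0.0008 145.6583 0.01671462253812666
[(0.1, 0.08, 1.2), (0.2, 0.62, 4.6), (0.3, 0.59, 4.9), (0.4, 0.64, 6.1), (0.5, 0.75, 7.5), (0.6, 0.65, 6.9), (0.7, 0.61, 5.9), (0.8, 0.56, 6.8), (0.9, 0.65, 7.5), (1.0, 0.58, 7.6), (1.1, 0.68, 8.3), (1.2, 0.51, 6.9), (1.22, 0.65, 7.8)] 0.016767688640982246 150.625
```

Run:
```python
from h import *
backout(1,FT[1]-1.22)
p,r=tp(0,FT[0],.05,0,.121); q=manip.state()["tool_pos"].copy(); manip.move_pose((*p[:2],.135),r); manip.move_linear((*p[:2],ZT),rate=.2)
lat=insert2(0,FT[0],lat=-.0008); print(lat,manip.state()["clock"],manip.state()["gripper_width"])
if lat is not None:
    pull(0,FT[0],1.225,step=.15); backout(0,FT[0]-1.225)
    viewnut(0,"n0e.npz",z=.21); d=np.load("n0e.npz")
    try: print(hexfit(d["P"],d["im"],N[1]))
    except Exception as e: print(e)
```

```text
lat -0.0008 in [(0.028, 0.7, 1.7), (0.025, 1.4, 0.8), (0.022, 1.8, 1.3), (0.019, 0.3, 1.7), (0.015, 0.5, 0.9), (0.01, 2.0, 1.9), (0.005, 1.7, 2.0), (0.0, -0.1, 1.3)]
-0.0008 155.9833 0.016925399620269406
[(0.15, 0.54, 3.7), (0.3, 0.61, 5.6), (0.45, 0.62, 5.5), (0.6, 0.6, 6.4), (0.75, 0.67, 7.7), (0.9, 0.56, 8.4), (1.05, 0.39, 7.6), (1.2, 0.49, 7.9), (1.23, 0.63, 8.4)] 0.016906503600470205 160.375
0 hex (array([ 0.65969483, -0.08891066]), np.float64(58.92676106639757), np.float64(0.00019810431760387305), 645) clock 162.3583 0.016781079277931824
(array([0.66731046, 0.02044788]), np.float64(0.9170596733678621), np.float64(0.0001630085080879251), 513)
```

Nut 0 turned 60.1° and nut 1 about 59.6°, so both are right. Now I'll hang the spanner in the rack.

Run:
```python
from h import *
yaw=np.radians(4.0); o=np.array([.425,-.3435]); ex=np.array([np.cos(yaw),np.sin(yaw)]); r=down(yaw)
A=o-.08*ex
manip.move_linear((*A,.21),rate=.3,rot=r); manip.move_linear((*A,.124),rate=.2); f0=manip.state()["contact_force"].copy(); print(manip.state()["gripper_width"],manip.state()["clock"])
ok=True
for x in(-.045,-.03,-.015,0):
    manip.move_linear((*(o+x*ex),.124),rate=.1); f=manip.state()["contact_force"]-f0; print(x,f.round(1))
    if np.linalg.norm(f)>10: ok=False;break
if ok:
    for z in(.115,.11,.107,.1045,.1025):
        manip.move_linear((*o,z),rate=.06); f=manip.state()["contact_force"]-f0; print(z,f.round(1))
        if f[2]>5: break
print(manip.state()["clock"],manip.state()["tool_pos"])
ims=[]
for n in("scene","side"):
    im,Pm,T,K=cap(n); np.savez(n+"6.npz",im=im,P=Pm,T=T,K=K)
    v=T[:3,:3].T@(np.array([.43,-.36,.09])-T[:3,3]); c=(K@v/v[2])[:2].astype(int); ims.append(im[max(0,c[1]-50):c[1]+50,c[0]-65:c[0]+65])
cv2.imwrite("pics/m6.png",cv2.resize(np.hstack(ims),(800,308),interpolation=cv2.INTER_CUBIC))
```

```text
0.016669591904197582 164.0833
-0.045 [-1.4  0.7  0.5]
-0.03 [-1.6  0.5  0.7]
-0.015 [-1.1  0.8  0.9]
0 [-0.7  0.3  0.4]
0.115 [-1.2  0.2  0.9]
0.11 [-0.9  1.4  0.8]
0.107 [-0.7  0.1  1.4]
0.1045 [-1.4  1.9  5.1]
166.5333 [ 0.42548066 -0.34381316  0.10523099]
```

View pics/m6.png

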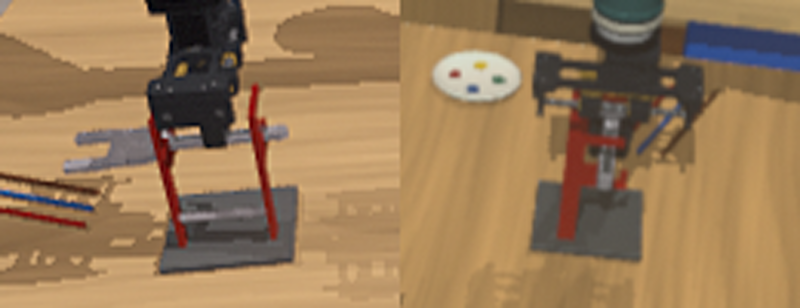

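The handle lies in both throats, with the jaw on the -y side. I'll release it, retreat and check.

Run:
```python
from h import *
yaw=np.radians(4.0); o=np.array([.425,-.3435])
manip.move_linear((*o,.103),rate=.05); print(fz()); manip.set_gripper(.035,20); manip.move_linear((*o,.24),rate=.2)
manip.move_linear((.45,-.10,.33),rate=.4); manip.dwell(.3)
ex=np.array([np.cos(yaw),np.sin(yaw)]);ey=np.array([-ex[1],ex[0]])
ims=[]
for n,c3 in(("scene",(.43,-.36,.09)),("side",(.43,-.36,.09)),("scene",(.66,.02,.08))):
    im,Pm,T,K=cap(n)
    v=T[:3,:3].T@(np.array(c3)-T[:3,3]); c=(K@v/v[2])[:2].astype(int); ims.append(im[max(0,c[1]-55):c[1]+55,c[0]-65:c[0]+65])
    if c3[1]<-.3:
        P=Pm.reshape(-1,3); q=P[:,:2]-o; x=q@ex;y=q@ey; h=cv2.cvtColor(im,cv2.COLOR_BGR2HSV).reshape(-1,3)
        m=(abs(x)<.045)&(y>-.15)&(y<.09)&(P[:,2]>.085)&(P[:,2]<.125)&(h[:,1]<80)
        for a in(-.14,-.11,-.08,-.03,0,.055):
            b=m&(y>a)&(y<a+.03); 
            if b.sum()>3: print(n,a,b.sum(),"z",np.median(P[b,2]).round(4),"x",np.percentile(x[b],[5,95]).round(3))
cv2.imwrite("pics/m7.png",cv2.resize(np.hstack(ims),(800,226),interpolation=cv2.INTER_CUBIC)); print(manip.state()["clock"])
```

```text
(array([-0.4,  2.8,  5. ]), array([ 0.17, -0.05, -0.03]))
scene -0.14 79 z 0.1084 x [-0.028  0.037]
scene -0.11 114 z 0.1088 x [-0.025  0.034]
scene -0.08 81 z 0.1086 x [-0.02   0.031]
scene -0.03 43 z 0.1078 x [-0.004  0.012]
scene 0 42 z 0.1089 x [-0.008  0.01 ]
scene 0.055 23 z 0.1085 x [-0.008  0.008]
side -0.14 21 z 0.1102 x [-0.03  0.03]
side -0.11 49 z 0.1109 x [-0.03   0.021]
side -0.08 59 z 0.1121 x [-0.027  0.02 ]
side -0.03 8 z 0.1109 x [-0.007  0.006]
side 0 25 z 0.1108 x [-0.008  0.007]
side 0.055 17 z 0.1089 x [-0.009  0.004]
169.425
```

View pics/m7.png

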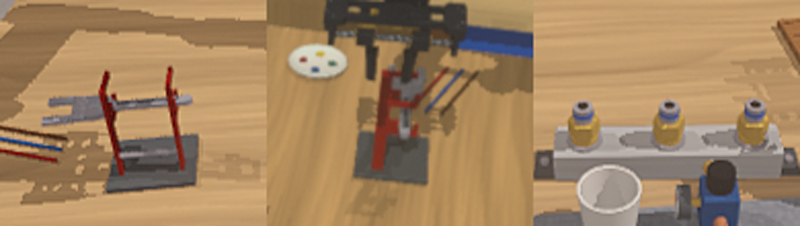

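The spanner hangs level in both hooks (top face at about 0.109 m along its whole length) and the robot is clear, so I'll hand the job in.

```bash
python3 -c "
from h import *
print(order.close_job())"
```

```text
the job is handed in; nothing more can be done
None
```

I handed the job in at about 169 s: both bottles (blue, yellow) are upright on the tray, all three nuts were finger-tightened and then pulled about 1.04–1.05 rad with the spanner, and it hangs level in both hooks; on the way the spanner knocked nut 1 about 0.2 rad loose (re-tightened by finger) and once caught outlet 0, pressing with up to 28 N.

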